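# Sprayer nozzle parts back onto their shadow pads

### The job

Put the four sprayer parts away on the cork pads: each lies flat and centred on the pad whose dark silhouette has its shape and size, and the block lies along its rectangle (either way round; how the nut is turned does not matter). Put the iron block and the steel nut away first, in either order, and carry the two porcelain discs over only when both are on their pads, setting the discs down without dropping them. Leave the tin cup and the brass tee where they stand.

Things in the scene. Friction and masses are not known exactly. Their poses are not given: they have to be found in the camera images.
- nozzle_block: Dark red painted cast-iron block, 72 long (its x) by 44 wide (its y) by 36 mm high, with three low brass nozzle caps (16 mm across, 7 mm high) in a row along the middle of its top, 43 mm high in all; about 0.6 kg. Origin: centre of its underside; z up.
- union_nut: Plain steel hexagonal union nut lying flat with its open bore upward, 50 mm across flats, 58 mm across corners, 26 mm high, six-sided bore 30 mm wide; about 0.3 kg. Origin: centre of its underside; x points square through a flat, and every 60 degrees from it is again square to a flat; z up.
- disc_large: Larger cream porcelain orifice disc, lying flat, 54 mm diameter, 20 mm thick, dark dot in the middle of its top; about 0.1 kg. Origin: centre of its underside; z up.
- disc_small: Smaller cream porcelain orifice disc, lying flat, 32 mm diameter, 16 mm thick, small dark dot in the middle of its top; about 0.03 kg. Origin: centre of its underside; z up.
- pad_rectangle: Fixed cork pad 92 (its x) by 72 (its y) mm, 4 mm thick, with a dark filled rectangle 78 (x) by 50 (y) mm at its middle: the place of the iron block. Origin: centre of its underside, on the bench; its top is 4 mm above.
- pad_hexagon: Fixed square cork pad, 80 mm, 4 mm thick, with a dark hexagon 55 mm across flats at its middle that has an open centre 30 mm wide (cork showing): the place of the union nut. Origin: centre of its underside; x points square to a flat of the hexagon.
- pad_large_round: Fixed square cork pad, 80 mm, 4 mm thick, with a dark filled circle of 59 mm diameter at its middle: the place of the larger disc. Origin: centre of its underside.
- pad_small_round: Fixed square cork pad, 80 mm, 4 mm thick, with a dark filled circle of 37 mm diameter at its middle: the place of the smaller disc. Origin: centre of its underside.
- catch_cup: Bystander: dull tin funnel-shaped cup, standing open upward, 36 mm wide at the foot, 72 mm at the rim, 58 mm high. Origin: centre of its underside. Stays where it is.
- brass_tee: Bystander: brass pipe tee lying flat, 62 mm long (its x), branch reaching 32 mm to its +y, 28 mm high. Origin: on the bench under the crossing of its pipes. Stays where it is.
Not all that is in view belongs to the job. Leave any blue or red look-alike of the pad_large_round alone. What is shaped like the disc_large but green is not meant.

How it is judged:
On the way, in this order (a step that is already met when the one before it is completed fails the run):
1. the iron block and the steel nut are on their pads (horizontal distance between nozzle_block and pad_rectangle below 0.016 m and z of nozzle_block in the frame of pad_rectangle below 0.008 m and angle between each of nozzle_block, union_nut's own z axis and vertical below 0.12 rad and angle between the x axis of nozzle_block and the x axis of pad_rectangle, either way round below 0.26 rad and horizontal distance between union_nut and pad_hexagon below 0.016 m and z of union_nut in the frame of pad_hexagon below 0.008 m), for 0.2 s.
2. both porcelain discs are on their pads too (horizontal distance between disc_large and pad_large_round below 0.012 m and z of disc_large in the frame of pad_large_round below 0.008 m and angle between each of disc_large, disc_small's own z axis and vertical below 0.12 rad and horizontal distance between disc_small and pad_small_round below 0.012 m and z of disc_small in the frame of pad_small_round below 0.008 m), for 0.2 s.
At the end, for the whole second after the job is handed in: Block on the rectangle, nut on the hexagon, larger disc on the larger circle, smaller disc on the smaller: each flat (within 7 degrees), its centre within 12 mm of its pad's centre, the block within 15 degrees of its rectangle's long axis either way round, all released and at rest (all of step 2 and horizontal distance between nozzle_block and pad_rectangle below 0.012 m and z of nozzle_block in the frame of pad_rectangle below 0.008 m and angle between each of nozzle_block, union_nut's own z axis and vertical below 0.12 rad and angle between the x axis of nozzle_block and the x axis of pad_rectangle, either way round below 0.26 rad and linear speed of each of nozzle_block, union_nut, disc_large, disc_small below 0.02 m/s and angular speed of each of nozzle_block, union_nut, disc_large, disc_small below 0.2 rad/s and horizontal distance between union_nut and pad_hexagon below 0.012 m and z of union_nut in the frame of pad_hexagon below 0.008 m); the robot touches nothing.
It fails at once if a porcelain disc was carried off (moved more than 40 mm) while the iron block and the steel nut were not both on their pads (distance of any of disc_large, disc_small from where it was at the start of the episode above 0.04 m and not (horizontal distance between nozzle_block and pad_rectangle below 0.016 m and z of nozzle_block in the frame of pad_rectangle below 0.008 m and angle between each of nozzle_block, union_nut's own z axis and vertical below 0.12 rad and angle between the x axis of nozzle_block and the x axis of pad_rectangle, either way round below 0.26 rad and horizontal distance between union_nut and pad_hexagon below 0.016 m and z of union_nut in the frame of pad_hexagon below 0.008 m)).
It fails at once if the large porcelain disc was dropped: falling free more than 40 mm above the bench (height (world z) of disc_large above 0.04 m and contact force between disc_large and the fingers below 0.01 N and linear speed of disc_large above 0.3 m/s).
It fails at once if the small porcelain disc was dropped: falling free more than 40 mm above the bench (height (world z) of disc_small above 0.04 m and contact force between disc_small and the fingers below 0.01 N and linear speed of disc_small above 0.3 m/s).
It fails at once if the tin cup or the brass tee was shifted by more than 25 mm or tipped over (distance of any of catch_cup, brass_tee from where it was at the start of the episode above 0.025 m or angle between catch_cup's own z axis and vertical above 0.5 rad).
It also fails if it takes over 115 s, if anything falls off the work surface, if the arm or the gripper's body presses on something with over 40 N, if the wrist force passes 120 N, or if a joint passes its speed limit or range.

### The arm

A 6-joint arm with a two-finger parallel gripper is mounted at the origin on the work surface. World frame = base frame: x ahead of the robot, y to its left, z up, the work surface at z = 0. Lengths are in m, angles in rad, forces in N, time in s.
With the tool pointing down it reaches from about 0.275 to 0.875 m from the base axis. Payload 12.5 kg.
Tool frame: the origin (TCP) lies between the finger pads; the fingertips stand 14 mm ahead of it and the grasp point (between the pads) lies 5 mm behind it; z points along the fingers, y is the line along which they close (so a half turn about z gives the same grasp; the last joint's range is limited). The gripper opens to 85 mm and grips with 20 to 120 N. Pads are 22 mm wide; open, the fingers measure 114 mm over their backs; the gripper's body (76 mm by 85 mm) begins 54 mm behind the grasp point. The pads swing forward as they close: fully open they stand 13 mm farther back than shut.
Start: joints at [1.159, 0.351, 1.652, -0, 1.139, -0.085], TCP at [0.177, 0.521, 0.245] pointing down, gripper open.
Joint ranges: [-2.75, 2.75], [-0.79, 2.1], [0.01, 2.65], [-1.57, 4.71], [0.07, 3.14], [-2.87, 2.87]. Speed limits (rad/s): [2.22, 2.22, 2.79, 3.14, 3.14, 3.14].

### API

Orientations are given as a unit quaternion [w, x, y, z].
In Python, from station import env gives the robot as it stands. The module is installed in compiled form; this text tells all that it offers.
- The arm moves only by the tool jog_arm, never from a script. Its argument "plan" is text: rows parted by semicolons, each of 6 numbers parted by spaces: the shift along the world's x, y, z in cm, then the turn, a rotation vector about the world's x, y, z in degrees. In form: x y z ax ay az; .... A call has 1 to 8 rows; each row shifts and turns the commanded pose from where the row before left it; what a row does not reach is not made up. A row lasts 1/12 s, in which the tool goes at most 41.7 mm and 7.16 degrees, less where a joint would pass 70% of its speed; a pose out of reach is approached as far as the arm can. A call with a gripper value outside its range is refused whole. "grip" is the finger opening in cm, from 0 to 8.54, set as the call begins (left out, the last holds). The fingers move at their own pace and stop on an object; "grip_force" is the grip in N (left out, the last holds). Time passes only in rows, so rows that do not move let the fingers close. It gives the time, the measured TCP pose, the force, the opening and the grip force at its end, in the units of the state.
- env.get_obs(): the state, without advancing time (a new reading comes with each control period).
- env.grab_frame(name): name is "scene" or "top" or "wrist"; returns a dict with "pixels" (420x560x3 uint8, red, green, blue), "depth" (420x560 float32, m along the optical axis (not along the pixel's ray), 0 where there is no reading), "K" (3x3 intrinsics, pixels), "pose" (4x4, takes a point from camera to world coordinates); the wrist camera has in their place "T_tool_cam" (4x4, takes a point from camera to tool coordinates, whose origin is the TCP and whose axes are the flange's). Camera axes: x right, y up, looking along -z (the intrinsics and any distortion apply to the point x, -y, -z); pixel columns grow to the right and rows downward; lengths in m; the calibration is good to about 2 mm. A picture is of the moment at which its call begins: read the wrist's pose just before it.
- env.job_done(): hands the job in; it is judged then, once.
The state is a dict: "clock": time; "joints": joint angles; "qvel": joint speeds; "joint_efforts": joint torques, N m; "tool_pos": TCP position; "tcp_rot": TCP orientation; "force": force on the tool from outside, world axes, zero at the start; "moment": the same for the moment, N m; "width": finger opening in m; "grip_force": force on a finger pad.
Only numpy, scipy, OpenCV 4.12 (cv2) and the standard library are available. Lean on these libraries where they do the work, as an engineer would, in place of code of your own. Each camera call takes 0.05 s, during which the arm holds its last target. There are 200 camera calls.

## Working session

There is one attempt and no reset: what is moved stays moved. The work goes in short steps, Python scripts to look and compute and a tool call to move; the robot and the scene stay as the last step left them, time stands still between calls to the robot, and variables do not carry over. Pictures are saved under pics/ and viewed, at most 14 in all, crops included, and the job is handed in when it is done.

Besides the shell and the picture viewer there is one more tool, called after "Call:" as name(argument=value, ...) on one line, values as JSON. jog_arm: Moves the arm, as the interface text tells. Its arguments: {"type":"object","properties":{"plan":{"type":"string"},"grip":{"type":"number"},"grip_force":{"type":"number"}},"required":["plan"]}

```bash
mkdir -p pics
cat > h.py <<'E'
from station import env
import numpy as np, cv2
from scipy.spatial.transform import Rotation as R
def grab(n):
    o=env.get_obs(); f=env.grab_frame(n)
    if n=='wrist':
        T=np.eye(4); q=o['tcp_rot']; T[:3,:3]=R.from_quat([q[1],q[2],q[3],q[0]]).as_matrix(); T[:3,3]=o['tool_pos']
        f['pose']=T@f['T_tool_cam']
    return f
def save(f,n): cv2.imwrite('pics/'+n,cv2.cvtColor(f['pixels'],cv2.COLOR_RGB2BGR))
def ray(f,uv,z):
    uv=np.atleast_2d(uv).astype(float); K=f['K']
    d=np.c_[(uv[:,0]-K[0,2])/K[0,0],-(uv[:,1]-K[1,2])/K[1,1],-np.ones(len(uv))]@f['pose'][:3,:3].T
    c=f['pose'][:3,3]; return c+d*((z-c[2])/d[:,2])[:,None]
def cloud(f):
    h,w=f['depth'].shape; u,v=np.meshgrid(np.arange(w),np.arange(h)); D=f['depth'];K=f['K']
    p=np.stack([(u-K[0,2])/K[0,0]*D,-(v-K[1,2])/K[1,1]*D,-D],-1)
    return p@f['pose'][:3,:3].T+f['pose'][:3,3]
E
python3 - <<'E'
from h import *
for n in('top','scene'):
    f=grab(n);save(f,n+'0.png');print(n,[k for k in f],f['K'].round(1).tolist(),f['pose'].round(3).tolist(), (f['depth']>0).mean())
    np.savez('/tmp/'+n,**{k:f[k] for k in('pixels','depth','K','pose')})
print(env.get_obs())
E
```

```text
top ['pixels', 'depth', 'K', 'pose'] [[430.6, 0.0, 282.8], [0.0, 430.6, 203.5], [0.0, 0.0, 1.0]] [[0.004, 0.993, -0.116, 0.401], [-1.0, 0.005, 0.009, 0.001], [0.01, 0.116, 0.993, 1.207], [0.0, 0.0, 0.0, 1.0]] 0.9958928571428571
scene ['pixels', 'depth', 'K', 'pose'] [[479.2, 0.0, 272.7], [0.0, 479.2, 216.3], [0.0, 0.0, 1.0]] [[0.818, -0.375, 0.436, 1.043], [0.575, 0.513, -0.637, -0.735], [0.015, 0.772, 0.635, 0.762], [0.0, 0.0, 0.0, 1.0]] 0.9953954081632653
{'clock': 0.1, 'joints': array([ 1.15938554e+00,  3.51183275e-01,  1.65237628e+00, -7.30928423e-06,
        1.13908976e+00, -8.45627727e-02]), 'qvel': array([-0.00103928, -0.00158785,  0.00018108, -0.00166934,  0.00063313,
       -0.00037786]), 'joint_efforts': array([ 1.45615202e-03, -5.06836295e+01, -2.91874677e+01, -2.79213214e-05,
        2.64584509e-03,  1.43840737e-05]), 'tool_pos': array([0.17642479, 0.52063106, 0.24480559]), 'tcp_rot': array([-1.26463142e-04,  1.62696005e-01,  9.86676102e-01, -5.12982408e-04]), 'force': array([-0.3693851 ,  0.10426634, -0.40417678]), 'moment': array([-0.01447922, -0.0079197 , -0.02073571]), 'grip_force': 0.0, 'width': 0.08530036038369963}
```

View pics/top0.png

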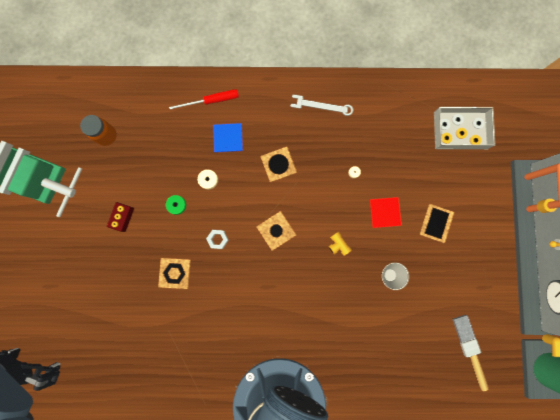

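View pics/scene0.png

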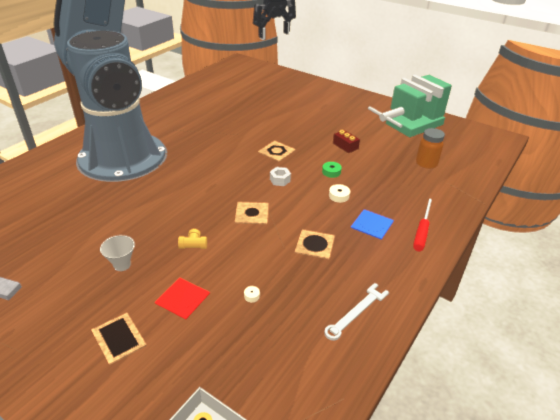

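The top view shows the block at (120,217), nut (217,239), large disc (207,179) with a green look-alike at (175,204), and small disc (354,172). The pads are: hexagon (174,273), large round (278,163), small round (276,231), rectangle (437,223). The blue (228,137) and red (385,212) squares are decoys, the cup is at (395,276) and the tee at (340,243).

```bash
cat > m.py <<'E'
from h import *
def blob(f,c,r,kind,z):
    u,v=c; P=f['pixels']; x0,y0=max(u-r,0),max(v-r,0); p=P[y0:v+r,x0:u+r]
    hsv=cv2.cvtColor(p,cv2.COLOR_RGB2HSV).astype(int); H,S,V=hsv[...,0],hsv[...,1],hsv[...,2]
    m={'cork':(V>185)&(S>60)&(H>8)&(H<25),'pale':(S<75)&(V>120),'dark':V<45,'red':((H<6)|(H>172))&(S>150)&(V>40)&(V<140)}[kind].astype(np.uint8)
    cs,_=cv2.findContours(m,cv2.RETR_EXTERNAL,cv2.CHAIN_APPROX_NONE); k=max(cs,key=cv2.contourArea)
    w=ray(f,k[:,0]+[x0,y0],z)[:,:2]; 
    q=(w*1e4).astype(np.float32); M=cv2.moments(q.reshape(-1,1,2)); (cx,cy),(a,b),an=cv2.minAreaRect(q)
    ctr=np.array([M['m10']/M['m00'],M['m01']/M['m00']])/10
    ang=an if a>=b else an-90
    return ctr.round(1),np.array([cx,cy]).round(-0)/10,np.round([a/10,b/10],1),round((ang+90)%180-90,1)
E
python3 - <<'E'
from m import *
f=dict(np.load('/tmp/top.npz'))
for n,c,r,k,z in[('block',(120,217),24,'red',.036),('nut',(217,239),18,'pale',.026),('dl',(207,179),18,'pale',.02),('ds',(354,172),14,'pale',.016),
 ('pr',(437,223),28,'cork',.004),('prdark',(437,223),20,'dark',.004),('ph',(174,273),28,'cork',.004),('pl',(278,163),28,'cork',.004),('ps',(276,231),28,'cork',.004)]:
    print(n,*blob(f,c,r,k,z))
pc=cloud(f)
for n,(u,v) in dict(block=(120,217),nut=(217,239),dl=(203,179),ds=(354,175),bench=(300,200),rb=(437,223)).items(): print(n,pc[v-2:v+3,u-2:u+3,2].mean().round(4))
big=np.vstack([np.hstack([cv2.resize(f['pixels'][v-28:v+28,u-28:u+28],(260,260),interpolation=cv2.INTER_CUBIC) for u,v in row]) for row in [[(120,217),(217,239),(200,185)],[(354,172),(437,223),(174,273)]]])
cv2.imwrite('pics/crop.png',big[...,::-1])
E
```

```text
block [499.4 433.3] [499.1 432.9] [52.9 70.7] -18.3
nut [440.6 170.5] [440.5 171.3] [49.  57.4] -89.8
dl [608.7 202.6] [608.9 202.3] [48.1 50.4] -89.7
ds [ 631.7 -210.1] [ 631.8 -209.6] [25.7 28.4] -89.7
pr [ 489.  -441.8] [ 488.9 -441.9] [74.1 92. ] -18.5
prdark [ 488.8 -441.7] [ 488.9 -441.7] [43.7 72.2] -18.8
ph [347.5 290.3] [347.3 290.2] [81.2 80.4] 87.1
pl [655.2   4.4] [655.    4.2] [80.4 82.1] -69.6
ps [466.    9.9] [466.1  10.1] [81.5 81.9] -57.0
block 0.0393
nut 0.0005
dl 0.0199
ds 0.016
bench 0.0005
rb 0.0053
```

View pics/crop.png

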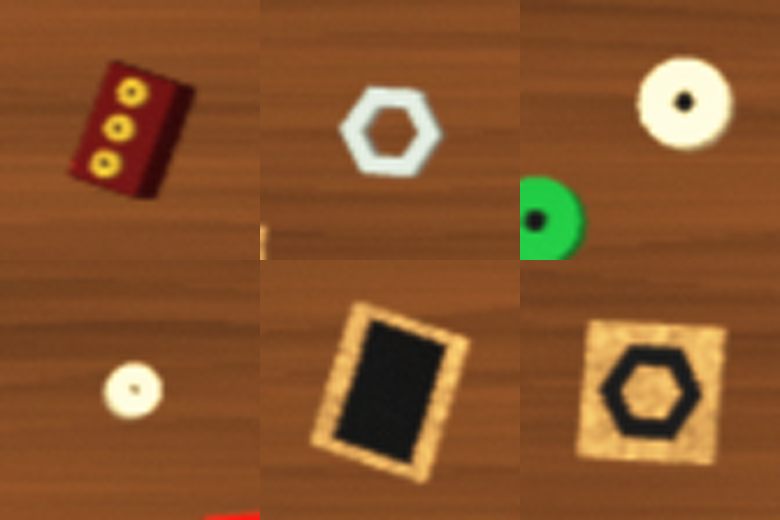

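The crops confirm the choices: red block with three brass caps, hex nut with flats square to world x, plain cream discs (the green one is left alone), rectangle and hexagon pads as described. The block and its pad are nearly parallel, and the gripper is already close to their yaw. I'll hover over the block and check with the wrist camera.

Call:
jog_arm(plan="3.2 -0.9 0 0 0 0;3.2 -0.9 0 0 0 0;3.2 -0.9 0 0 0 0;3.2 -0.9 0 0 0 0;3.2 -0.9 0 0 0 0;3.2 -0.9 0 0 0 0;3.2 -0.9 0 0 0 0;3.2 -0.9 0 0 0 0")

```text
clock: 0.77
tool_pos: [0.4339, 0.4481, 0.245]
tcp_rot: [-0.0, 0.163, 0.987, -0.0]
force: [0.7, 0.5, 0.3]
width: 0.0854
grip_force: 0.0
```

Call:
jog_arm(plan="3.2 -0.7 0 0 0 0;3.2 -0.7 0 0 0 0;0 0 -2 0 0 0;0 0 -2 0 0 0;0 0 0 0 0 0;0 0 0 0 0 0")

```text
clock: 1.27
tool_pos: [0.4961, 0.4346, 0.2044]
tcp_rot: [-0.001, 0.163, 0.987, -0.001]
force: [0.1, -0.2, 0.6]
width: 0.0853
grip_force: 0.0
```

```bash
cat > w.py <<'E'
from m import *
import sys
f=grab('wrist');save(f,sys.argv[1]);o=env.get_obs();np.savez('/tmp/wrist',**{k:f[k] for k in('pixels','depth','K','pose')})
q=o['tcp_rot'];y=R.from_quat([q[1],q[2],q[3],q[0]]).as_matrix()
print('t',o['clock'],o['tool_pos'].round(4),'yaw_y',np.degrees(np.arctan2(y[1,1],y[0,1])).round(1),'tilt',y[:,2].round(3),'w',o['width'])
E
python3 w.py w1.png; python3 -c "
from m import *
f=dict(np.load('/tmp/top.npz'));P=f['pixels'][195:240,98:145];h=cv2.cvtColor(P,cv2.COLOR_RGB2HSV);m=(h[...,0]>14)&(h[...,0]<35)&(h[...,1]>150)&(h[...,2]>150)
v,u=np.nonzero(m);print(len(u),ray(f,[[u.mean()+98,v.mean()+195]],.043));w=ray(f,np.c_[u+98,v+195],.043)[:,:2];w=w-w.mean(0);e=np.linalg.svd(w,False)[2][0];print(np.degrees(np.arctan(e[1]/e[0])))"
```

```text
t 1.3167 [0.4964 0.4351 0.2058] yaw_y 71.3 tilt [-0. -0. -1.] w 0.08554063262306649
86 [[0.50072911 0.43802289 0.043     ]]
-18.063912350534185
```

View pics/w1.png

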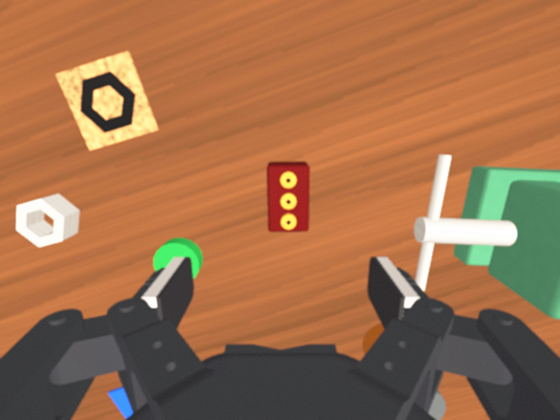

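Wrist view: block caps at (288,180/201/222), aligned with the gripper; vise handle (418–450,155–285) to the right needs a clearance check.

```bash
python3 -c "
from m import *
f=dict(np.load('/tmp/wrist.npz'));c=cloud(f)
print(ray(f,[[288,201],[288,180],[288,222]],.043).round(4))
for u,v in [(418,232),(445,160),(421,280),(390,285),(440,232)]: print(u,v,c[v,u].round(3))
print(blob(f,(288,195),60,'red',.036))
print(blob(f,(108,100),60,'cork',.004))
"
```

```text
[[0.5029 0.4409 0.043 ]
 [0.4824 0.4476 0.043 ]
 [0.5241 0.4339 0.043 ]]
418 232 [0.566 0.55  0.067]
445 160 [0.503 0.583 0.075]
421 280 [0.613 0.541 0.073]
390 285 [0.501 0.479 0.23 ]
440 232 [0.565 0.564 0.081]
(array([468.2, 452.8]), array([467.6, 451.6]), array([38.1,  3.7]), 72.9)
(array([348.6, 293.1]), array([351.1, 295.2]), array([158.2,  98.8]), 86.8)
```

Call:
jog_arm(plan="0.5 0.4 -3 0 0 0;0 0 -3.5 0 0 0;0 0 -3.5 0 0 0;0 0 -3.5 0 0 0;0 0 -2.5 0 0 0;0 0 -1.5 0 0 0;0 0 -0.8 0 0 0;0 0 0 0 0 0")

```text
clock: 1.98
tool_pos: [0.5015, 0.4391, 0.0221]
tcp_rot: [-0.0, 0.163, 0.987, -0.0]
force: [-0.1, 0.4, -0.1]
width: 0.0852
grip_force: 0.0
```

Call:
jog_arm(plan="0 0 0 0 0 0;0 0 0 0 0 0;0 0 0 0 0 0;0 0 0 0 0 0;0 0 0 0 0 0;0 0 0 0 0 0;0 0 0 0 0 0;0 0 0 0 0 0", grip=3.8, grip_force=70)

```text
clock: 2.65
tool_pos: [0.5025, 0.4398, 0.0243]
tcp_rot: [0.001, 0.163, 0.987, 0.001]
force: [-0.1, 0.4, 7.1]
width: 0.0426
grip_force: 73.6
```

Call:
jog_arm(plan="0 0 1 0 0 0;0 0 2 0 0 0;0 0 3 0 0 0;0 0 3 0 0 0;0 0 2 0 0 0;0 0 0 0 0 0")

```text
clock: 3.15
tool_pos: [0.5029, 0.4399, 0.1373]
tcp_rot: [0.002, 0.163, 0.987, 0.002]
force: [0.2, 0.4, -6.1]
width: 0.043
grip_force: 73.2
```

Call:
jog_arm(plan="0 -2 0 0 0 0;0 -3.4 0 0 0 0;0 -3.8 0 0 0 0;0 -3.8 0 0 0 0;0 -3.8 0 0 0 0;0 -3.8 0 0 0 0;0 -3.8 0 0 0 0;0 -3.8 0 0 0 0")

```text
clock: 3.82
tool_pos: [0.5001, 0.155, 0.131]
tcp_rot: [-0.001, 0.163, 0.987, -0.0]
force: [0.7, -1.0, -7.2]
width: 0.0429
grip_force: 73.6
```

Call:
jog_arm(plan="0 -3.8 0 0 0 0;0 -3.8 0 0 0 0;0 -3.8 0 0 0 0;0 -3.8 0 0 0 0;0 -3.8 0 0 0 0;0 -3.8 0 0 0 0;0 -3.8 0 0 0 0;0 -3.8 0 0 0 0")

```text
clock: 4.48
tool_pos: [0.5002, -0.1487, 0.1311]
tcp_rot: [-0.001, 0.163, 0.987, 0.0]
force: [1.4, 0.1, -7.0]
width: 0.0428
grip_force: 73.6
```

Call:
jog_arm(plan="-0.7 -3.8 0 0 0 0;-0.7 -3.8 0 0 0 0;0 -3.8 0 0 0 0;0 -3.8 0 0 0 0;0 -3.8 0 0 0 0;0 -2 0 0 0 0;0 0 0 0 0 0;0 0 0 0 0 0")

```text
clock: 5.15
tool_pos: [0.4863, -0.3574, 0.1305]
tcp_rot: [-0.001, 0.164, 0.987, 0.001]
force: [0.0, 1.3, -7.4]
width: 0.0428
grip_force: 73.9
```

```bash
python3 w.py w2.png
```

```text
t 5.2 [ 0.4866 -0.3565  0.1307] yaw_y 71.2 tilt [-0.002  0.002 -1.   ] w 0.04260543566817099
```

View pics/w2.png

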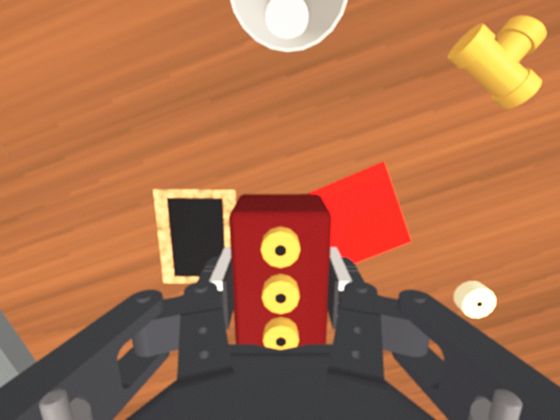

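The block is held straight, middle cap at (280,295); the pad is left-behind at (196,235).

```bash
python3 -c "
from m import *
f=dict(np.load('/tmp/wrist.npz'));
print(ray(f,[[280,295],[280,247],[280,338]],.1494).round(4))
print(blob(f,(196,235),38,'dark',.004), ray(f,[[196,236],[169,199],[223,199]],.004).round(4))
"
```

```text
[[ 0.4856 -0.3566  0.1494]
 [ 0.465  -0.3496  0.1494]
 [ 0.5059 -0.3635  0.1494]]
(array([ 455.7, -432.9]), array([ 457.6, -434.6]), array([32.2,  6.5]), 71.2) [[ 0.4886 -0.4394  0.004 ]
 [ 0.4486 -0.4482  0.004 ]
 [ 0.464  -0.4028  0.004 ]]
```

Call:
jog_arm(plan="0.3 -3 0 0 0 0;0 -3.5 0 0 0 0;0 -1.9 0 0 0 0;0 0 -3 0 0 0;0 0 -3 0 0 0;0 0 -2.5 0 0 0;0 0 -1 0 0 0;0 0 0 0 0 0")

```text
clock: 5.87
tool_pos: [0.4895, -0.4388, 0.0343]
tcp_rot: [-0.002, 0.162, 0.987, 0.002]
force: [0.4, -0.1, -7.9]
width: 0.0428
grip_force: 74.2
```

Call:
jog_arm(plan="0 0 -0.5 0 0 0;0 0 0 0 0 0;0 0 0 0 0 0")

```text
clock: 6.12
tool_pos: [0.4912, -0.4414, 0.0337]
tcp_rot: [0.001, 0.163, 0.987, -0.001]
force: [-0.1, -0.2, -7.3]
width: 0.0428
grip_force: 74.4
```

Call:
jog_arm(plan="-0.1 0 -0.3 0 0 0;0 0 0 0 0 0;0 0 0 0 0 0;0 0 0 0 0 0")

```text
clock: 6.45
tool_pos: [0.4896, -0.4412, 0.0296]
tcp_rot: [0.0, 0.163, 0.987, -0.0]
force: [0.4, -0.2, -7.3]
width: 0.0429
grip_force: 74.4
```

```bash
python3 -c "
from h import *
o=env.get_obs();print(o['tool_pos'],o['force'])"
```

```text
[ 0.48955566 -0.44123124  0.02959607] [ 0.39165215 -0.18260612 -7.32560485]
```

Still hanging; ease down in small steps.

Call:
jog_arm(plan="0 0 -0.2 0 0 0;0 0 0 0 0 0")

```text
clock: 6.62
tool_pos: [0.4898, -0.4414, 0.0284]
tcp_rot: [0.0, 0.163, 0.987, -0.0]
force: [-2.3, 1.1, 3.9]
width: 0.0427
grip_force: 75.8
```

Call:
jog_arm(plan="0 0 -0.1 0 0 0;0 0 0 0 0 0")

```text
clock: 6.78
tool_pos: [0.4898, -0.4414, 0.0283]
tcp_rot: [0.0, 0.163, 0.987, -0.0]
force: [-6.9, 6.0, 15.1]
width: 0.0427
grip_force: 76.9
```

Call:
jog_arm(plan="0 0 -0.1 0 0 0;0 0 0 0 0 0")

```text
clock: 6.95
tool_pos: [0.4898, -0.4414, 0.0283]
tcp_rot: [0.0, 0.163, 0.987, -0.0]
force: [-10.4, 7.9, 24.4]
width: 0.0423
grip_force: 78.3
```

Call:
jog_arm(plan="0 0 0.1 0 0 0;0 0 0.1 0 0 0;0 0 0 0 0 0;0 0 0 0 0 0;0 0 0 0 0 0;0 0 0 0 0 0;0 0 0 0 0 0;0 0 0 0 0 0", grip=8.5)

```text
clock: 7.62
tool_pos: [0.4895, -0.4411, 0.0272]
tcp_rot: [-0.0, 0.163, 0.987, 0.0]
force: [0.0, 1.0, 0.2]
width: 0.0854
grip_force: 0.0
```

Call:
jog_arm(plan="0 0 1 0 0 0;0 0 3 0 0 0;0 0 4 0 0 0;0 0 4 0 0 0;0 0 4 0 0 0;0 3 1 0 0 0;0 3.8 0 0 0 0;0 3.8 0 0 0 0")

```text
clock: 8.28
tool_pos: [0.4894, -0.3344, 0.1991]
tcp_rot: [0.001, 0.163, 0.987, -0.001]
force: [1.7, 1.0, 0.5]
width: 0.0852
grip_force: 0.0
```

Call:
jog_arm(plan="0 3.8 0 0 0 -3;0 3.8 0 0 0 -4;0 3.8 0 0 0 -4;-0.8 3.8 0 0 0 0;-0.8 3.8 0 0 0 0;-0.8 3.8 0 0 0 0;-0.8 3.8 0 0 0 0;-0.8 3.8 0 0 0 0")

```text
clock: 8.95
tool_pos: [0.4488, -0.0295, 0.1981]
tcp_rot: [0.001, 0.257, 0.967, 0.0]
force: [0.7, 0.2, 0.1]
width: 0.0849
grip_force: 0.0
```

Call:
jog_arm(plan="-0.8 3.8 0 0 0 0;0 3.8 0 0 0 0;0 3.8 0 0 0 0;0 3.8 0 0 0 0;0 3 0 0 0 0;0 1 0 0 0 0;0 0 0 0 0 0;0 0 0 0 0 0")

```text
clock: 9.62
tool_pos: [0.4414, 0.1607, 0.1976]
tcp_rot: [0.0, 0.256, 0.967, -0.0]
force: [-0.9, -0.3, 0.0]
width: 0.0852
grip_force: 0.0
```

```bash
python3 w.py w3.png; python3 -c "
from m import *
f=grab('top');save(f,'t3.png')
P=f['pixels'][195:250,410:465];h=cv2.cvtColor(P,cv2.COLOR_RGB2HSV);m=(h[...,0]>17)&(h[...,0]<35)&(h[...,1]>180)&(h[...,2]>150)
v,u=np.nonzero(m);w=ray(f,np.c_[u+410,v+195],.047)[:,:2];print(len(u),w.mean(0))"
```

```text
t 9.6667 [0.4415 0.1601 0.1975] yaw_y 60.3 tilt [ 0. -0. -1.] w 0.08489670430845109
78 [ 0.4877349 -0.4421852]
```

View pics/w3.png

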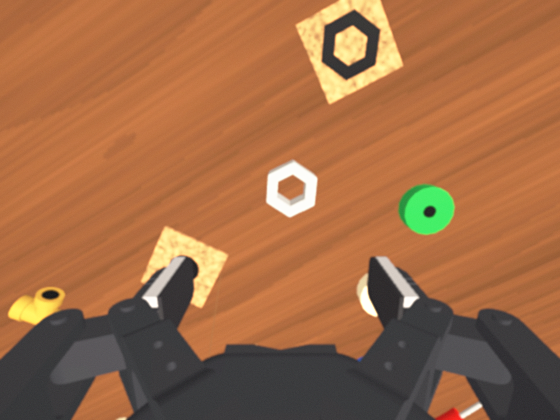

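The nut is at (292,189), with its flats nearly square to the finger line; hex pad at (350,46). The block reads (0.488,-0.442) on its pad.

```bash
python3 -c "
from m import *
f=dict(np.load('/tmp/wrist.npz'));
P=f['pixels'][140:240,240:340];h=cv2.cvtColor(P,cv2.COLOR_RGB2HSV);m=((h[...,1]<60)&(h[...,2]>130)).astype(np.uint8)
k=max(cv2.findContours(m,0,1)[0],key=cv2.contourArea);hu=cv2.convexHull(k)
w=ray(f,hu[:,0]+[240,140],.026)[:,:2];print(((w.max(0)+w.min(0))/2).round(4),ray(f,[[292,187]],.026).round(4))
a=cv2.approxPolyDP(hu,3,True)[:,0]+[240,140];q=ray(f,a,.026)[:,:2];print(a.tolist());d=np.roll(q,-1,0)-q;print((np.degrees(np.arctan2(d[:,1],d[:,0]))+90).round(1),q.mean(0))
print(ray(f,[[350,46]],.004))
"
```

```text
[0.4424 0.1735] [[0.4411 0.1756 0.026 ]]
[[294, 161], [316, 177], [312, 206], [288, 216], [267, 202], [270, 171]]
[114.8  54.5  -6.  -64.4 234.3 173. ] [0.44269566 0.17366876]
[[0.35056238 0.29160287 0.004     ]]
```

Call:
jog_arm(plan="0 1.3 -3 0 0 -5.5;0 0 -3.5 0 0 0;0 0 -3.5 0 0 0;0 0 -3.5 0 0 0;0 0 -2.5 0 0 0;0 0 -1.2 0 0 0;0 0 -0.5 0 0 0;0 0 0 0 0 0")

```text
clock: 10.38
tool_pos: [0.4414, 0.1728, 0.0197]
tcp_rot: [-0.001, 0.303, 0.953, -0.0]
force: [0.4, -0.2, -0.0]
width: 0.0849
grip_force: 0.0
```

Call:
jog_arm(plan="0 0 0 0 0 0;0 0 0 0 0 0;0 0 0 0 0 0;0 0 0 0 0 0;0 0 0 0 0 0;0 0 0 0 0 0;0 0 0 0 0 0;0 0 0 0 0 0", grip=4.4, grip_force=60)

```text
clock: 11.05
tool_pos: [0.4422, 0.1739, 0.0217]
tcp_rot: [0.001, 0.302, 0.953, 0.0]
force: [-1.7, -3.3, 12.0]
width: 0.0486
grip_force: 61.1
```

Call:
jog_arm(plan="0 0 1 0 0 0;0 0 2 0 0 0;0 0 3 0 0 0;0 0 2 0 0 0;0 0 0 0 0 0;0 0 0 0 0 0")

```text
clock: 11.55
tool_pos: [0.4419, 0.174, 0.1013]
tcp_rot: [0.001, 0.303, 0.953, 0.001]
force: [-0.3, -0.4, -3.1]
width: 0.0486
grip_force: 64.1
```

Call:
jog_arm(plan="-2 2.5 0 0 0 0;-2.5 3.2 0 0 0 0;-2.5 3.2 0 0 0 0;-1.8 2.2 0 0 0 0;-0.5 0.6 0 0 0 0;0 0 0 0 0 0;0 0 0 0 0 0")

```text
clock: 12.13
tool_pos: [0.3482, 0.2906, 0.0995]
tcp_rot: [-0.0, 0.302, 0.953, -0.001]
force: [0.5, 0.0, -2.7]
width: 0.0484
grip_force: 64.0
```

```bash
python3 w.py w4.png
```

```text
t 12.1833 [0.3487 0.2902 0.0997] yaw_y 54.8 tilt [-0.001 -0.001 -1.   ] w 0.048204740920953136
```

View pics/w4.png

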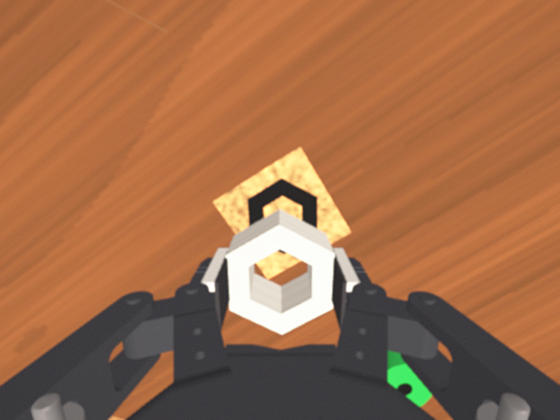

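The nut (281,271) is held flat and square above the hexagon (283,207).

```bash
python3 -c "
from m import *
f=dict(np.load('/tmp/wrist.npz'));print(ray(f,[[281,271]],.104).round(4),ray(f,[[280.5,210],[302,148],[351,233],[214,203]],.004).round(4))"
```

```text
[[0.3449 0.2941 0.104 ]] [[0.3444 0.2941 0.004 ]
 [0.3143 0.3348 0.004 ]
 [0.3929 0.3295 0.004 ]
 [0.3097 0.2547 0.004 ]]
```

Call:
jog_arm(plan="0 0 -3 0 0 0;0 0 -2.5 0 0 0;0 0 -1.2 0 0 0;0 0 -0.3 0 0 0;0 0 0 0 0 0;0 0 0 0 0 0")

```text
clock: 12.68
tool_pos: [0.3492, 0.2906, 0.0307]
tcp_rot: [0.0, 0.303, 0.953, 0.0]
force: [-0.8, -0.4, -2.8]
width: 0.0485
grip_force: 63.9
```

Call:
jog_arm(plan="0 0 -0.2 0 0 0;0 0 0 0 0 0;0 0 0 0 0 0")

```text
clock: 12.93
tool_pos: [0.3489, 0.291, 0.0288]
tcp_rot: [0.0, 0.303, 0.953, 0.0]
force: [0.5, -0.0, -2.4]
width: 0.0484
grip_force: 63.9
```

Call:
jog_arm(plan="0 0 -0.2 0 0 0;0 0 0 0 0 0")

```text
clock: 13.1
tool_pos: [0.3485, 0.2909, 0.0263]
tcp_rot: [0.0, 0.303, 0.953, 0.0]
force: [0.2, -0.1, -2.8]
width: 0.0487
grip_force: 63.9
```

Call:
jog_arm(plan="0 0 -0.1 0 0 0;0 0 0 0 0 0")

```text
clock: 13.27
tool_pos: [0.3486, 0.291, 0.0257]
tcp_rot: [0.0, 0.303, 0.953, 0.0]
force: [-1.8, -0.3, 6.6]
width: 0.0484
grip_force: 65.0
```

Call:
jog_arm(plan="0 0 -0.1 0 0 0;0 0 0 0 0 0")

```text
clock: 13.43
tool_pos: [0.3486, 0.291, 0.0256]
tcp_rot: [0.0, 0.302, 0.953, 0.0]
force: [-6.6, -4.8, 27.5]
width: 0.0488
grip_force: 67.4
```

Call:
jog_arm(plan="0 0 0.1 0 0 0;0 0 0.1 0 0 0;0 0 0 0 0 0;0 0 0 0 0 0;0 0 0 0 0 0;0 0 0 0 0 0;0 0 0 0 0 0;0 0 0 0 0 0", grip=8.5)

```text
clock: 14.1
tool_pos: [0.3485, 0.2909, 0.0262]
tcp_rot: [-0.0, 0.303, 0.953, -0.0]
force: [0.2, 0.9, 0.6]
width: 0.0846
grip_force: 0.0
```

Call:
jog_arm(plan="0 0 1 0 0 0;0 0 3 0 0 0;0 0 4 0 0 0;0 0 4 0 0 0;0 0 4 0 0 0;3.5 -1.2 1 0 0 0;3.5 -1.2 0 0 0 0;3.5 -1.2 0 0 0 0")

```text
clock: 14.77
tool_pos: [0.455, 0.2546, 0.1987]
tcp_rot: [0.001, 0.302, 0.953, 0.001]
force: [-0.5, 1.2, -1.3]
width: 0.0851
grip_force: 0.0
```

Call:
jog_arm(plan="3.5 -1.2 0 0 0 0;3.5 -1.2 0 0 0 0;3.5 -1.2 0 0 0 0;2.5 -0.8 0 0 0 0;1.5 -0.5 0 0 0 0;0 0 0 0 0 0;0 0 0 0 0 0")

```text
clock: 15.35
tool_pos: [0.5984, 0.2055, 0.1964]
tcp_rot: [-0.0, 0.303, 0.953, -0.0]
force: [-0.4, -0.3, -1.0]
width: 0.0848
grip_force: 0.0
```

```bash
python3 w.py w5.png; python3 -c "
from m import *
f=grab('top');save(f,'t5.png')
print(blob(f,(174,273),16,'pale',.030))
f=dict(np.load('/tmp/wrist.npz'));print(blob(f,(280,190),60,'pale',.02))"
```

```text
t 15.4 [0.5978 0.2059 0.1965] yaw_y 54.8 tilt [-0.001 -0.    -1.   ] w 0.08482159194467413Traceback (most recent call last):
  File "<string>", line 4, in <module>
    print(blob(f,(174,273),16,'pale',.030))
          ~~~~^^^^^^^^^^^^^^^^^^^^^^^^^^^^
  File "m.py", line 6, in blob
    cs,_=cv2.findContours(m,cv2.RETR_EXTERNAL,cv2.CHAIN_APPROX_NONE); k=max(cs,key=cv2.contourArea)
                                                                        ~~~^^^^^^^^^^^^^^^^^^^^^^^^
ValueError: max() iterable argument is empty
```

View pics/w5.png

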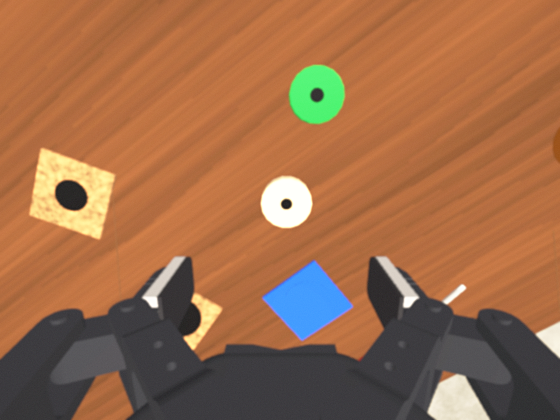

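View pics/t5.png

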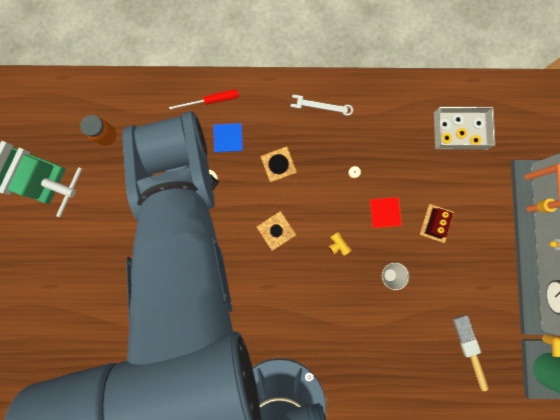

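The wrist view shows the cream disc at (286,203), green one at (317,94). The arm hides the nut from the top camera, so I'll check it in the scene view.

```bash
python3 -c "
from m import *
f=dict(np.load('/tmp/wrist.npz'));print(blob(f,(286,203),40,'pale',.02),ray(f,[[286,203.5]],.02).round(4))
f=grab('scene');p=f['pixels'][120:180,235:325];cv2.imwrite('pics/n5.png',cv2.resize(p,(720,480),interpolation=cv2.INTER_CUBIC)[...,::-1])"
```

```text
(array([610.5, 205.2]), array([610. , 205.5]), array([53.5, 54. ]), -35.2) [[0.6113 0.2046 0.02  ]]
```

View pics/n5.png

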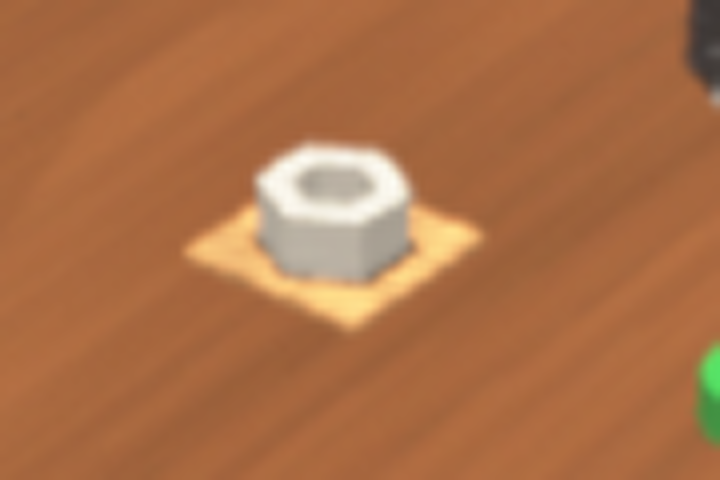

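The nut lies flat in the middle of its pad. Grasping the large disc.

```bash
python3 -c "
from m import *
f=grab('scene');print(ray(f,[[235+335/8,120+183/8]],.030).round(4)); print(ray(f,[[235+183/8,120+250/8],[235+485/8,120+235/8]],.004).mean(0))"
```

```text
[[0.3536 0.2869 0.03  ]]
[0.35348977 0.28775742 0.004     ]
```

Call:
jog_arm(plan="1.2 0 -3 0 0 0;0 0 -3.5 0 0 0;0 0 -3.5 0 0 0;0 0 -3.5 0 0 0;0 0 -2.5 0 0 0;0 0 -1.2 0 0 0;0 0 -0.6 0 0 0;0 0 0 0 0 0")

```text
clock: 16.22
tool_pos: [0.6102, 0.2061, 0.0182]
tcp_rot: [-0.0, 0.302, 0.953, -0.0]
force: [0.4, 0.2, 0.1]
width: 0.0847
grip_force: 0.0
```

Call:
jog_arm(plan="0 0 0 0 0 0;0 0 0 0 0 0;0 0 0 0 0 0;0 0 0 0 0 0;0 0 0 0 0 0;0 0 0 0 0 0;0 0 0 0 0 0;0 0 0 0 0 0", grip=4.8, grip_force=30)

```text
clock: 16.88
tool_pos: [0.6114, 0.2062, 0.0203]
tcp_rot: [0.001, 0.303, 0.953, 0.001]
force: [-3.4, 0.1, 8.3]
width: 0.0525
grip_force: 30.2
```

Call:
jog_arm(plan="0 0 0.5 0 0 0;0 0 1 0 0 0;0 0 1 0 0 0;0 0 0 0 0 0;0 0 0 0 0 0")

```text
clock: 17.3
tool_pos: [0.611, 0.2061, 0.0445]
tcp_rot: [0.001, 0.303, 0.953, 0.001]
force: [0.3, -0.1, -1.9]
width: 0.0522
grip_force: 31.7
```

Call:
jog_arm(plan="0 0 1 0 0 0;0 0 1 0 0 0;0.5 -2 0 0 0 0;0.6 -2.7 0 0 0 0;0.6 -2.7 0 0 0 0;0.6 -2.7 0 0 0 0;0.6 -2.7 0 0 0 0;0.6 -2.7 0 0 0 0")

```text
clock: 17.97
tool_pos: [0.6459, 0.0496, 0.0642]
tcp_rot: [0.0, 0.303, 0.953, 0.0]
force: [0.5, -0.2, -0.9]
width: 0.0525
grip_force: 31.8
```

Call:
jog_arm(plan="0.6 -2.7 0 0 0 0;0.3 -1.5 0 0 0 0;0 -0.5 0 0 0 0;0 0 0 0 0 0;0 0 0 0 0 0")

```text
clock: 18.38
tool_pos: [0.6543, 0.0049, 0.0634]
tcp_rot: [-0.0, 0.302, 0.953, 0.0]
force: [-0.3, 0.5, -1.0]
width: 0.0526
grip_force: 31.8
```

```bash
python3 w.py w6.png
```

```text
t 18.4333 [0.6543 0.0053 0.0634] yaw_y 54.8 tilt [-0.  0. -1.] w 0.05246364346240974
```

View pics/w6.png

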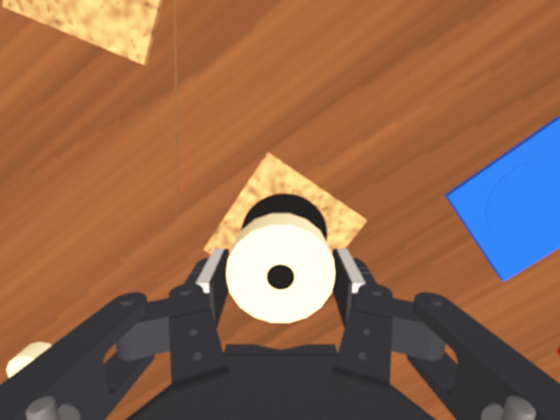

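The disc (dot 280,277) is held level over the large circle; pad corners at (268,153), (366,220), (205,248).

```bash
python3 -c "
from m import *
f=dict(np.load('/tmp/wrist.npz'));print(ray(f,[[280,277]],.063).round(4),ray(f,[[366,220],[205,248]],.004).mean(0).round(4))"
```

```text
[[0.6554 0.0047 0.063 ]] [0.6574 0.0068 0.004 ]
```

Call:
jog_arm(plan="0 0 -1.5 0 0 0;0 0 -1.5 0 0 0;0 0 -0.6 0 0 0;0 0 0 0 0 0;0 0 0 0 0 0;0 0 0 0 0 0")

```text
clock: 18.93
tool_pos: [0.6544, 0.0041, 0.027]
tcp_rot: [-0.0, 0.302, 0.953, -0.0]
force: [0.5, 0.2, -1.0]
width: 0.0525
grip_force: 33.1
```

Call:
jog_arm(plan="0.1 0.1 -0.2 0 0 0;0 0 0 0 0 0")

```text
clock: 19.1
tool_pos: [0.6556, 0.0051, 0.0252]
tcp_rot: [0.0, 0.303, 0.953, 0.0]
force: [-0.3, 0.4, -1.4]
width: 0.0527
grip_force: 33.1
```

Call:
jog_arm(plan="0 0 -0.1 0 0 0;0 0 0 0 0 0")

```text
clock: 19.27
tool_pos: [0.6555, 0.0049, 0.0242]
tcp_rot: [-0.0, 0.303, 0.953, -0.0]
force: [0.3, 0.7, -0.6]
width: 0.0524
grip_force: 33.1
```

Call:
jog_arm(plan="0 0 -0.1 0 0 0;0 0 0 0 0 0")

```text
clock: 19.43
tool_pos: [0.6556, 0.0049, 0.0236]
tcp_rot: [0.0, 0.303, 0.953, 0.0]
force: [-1.6, -0.8, 2.6]
width: 0.0523
grip_force: 33.4
```

Call:
jog_arm(plan="0 0 0.1 0 0 0;0 0 0 0 0 0;0 0 0 0 0 0;0 0 0 0 0 0;0 0 0 0 0 0;0 0 0 0 0 0;0 0 0 0 0 0;0 0 0 0 0 0", grip=8.5)

```text
clock: 20.1
tool_pos: [0.6555, 0.0049, 0.0243]
tcp_rot: [-0.0, 0.303, 0.953, -0.0]
force: [-0.2, -0.3, 0.6]
width: 0.0848
grip_force: 0.0
```

Call:
jog_arm(plan="0 0 1 0 0 0;0 0 3 0 0 0;0 0 4 0 0 0;0 0 4 0 0 0;-0.5 -3.5 3 0 0 0;-0.5 -3.5 0 0 0 0;-0.5 -3.5 0 0 0 0;-0.5 -3.5 0 0 0 0")

```text
clock: 20.77
tool_pos: [0.6358, -0.1329, 0.1729]
tcp_rot: [0.001, 0.302, 0.953, 0.0]
force: [0.9, 0.1, -0.0]
width: 0.0852
grip_force: 0.0
```

Call:
jog_arm(plan="-0.3 -3.5 0 0 0 0;0 -2.7 0 0 0 0;0 -1 0 0 0 0;0 0 0 0 0 0;0 0 0 0 0 0")

```text
clock: 21.18
tool_pos: [0.633, -0.203, 0.1715]
tcp_rot: [-0.0, 0.303, 0.953, 0.0]
force: [-0.1, 0.5, -0.2]
width: 0.0849
grip_force: 0.0
```

```bash
python3 w.py w7.png; python3 -c "
from m import *
f=dict(np.load('/tmp/wrist.npz'));print(blob(f,(284,195),60,'pale',.016))"
```

```text
t 21.2333 [ 0.6331 -0.2023  0.1715] yaw_y 54.8 tilt [-0.  0. -1.] w 0.08547377474613989
(array([ 633.6, -208.2]), array([ 633.3, -208.3]), array([30.9, 32.8]), -35.2)
```

View pics/w7.png

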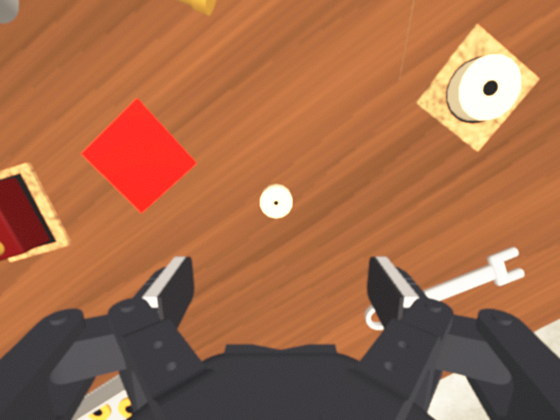

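Small disc at (276,202), the large disc sits on its pad (490,88); wrench clear of the fingers.

Call:
jog_arm(plan="0 -0.6 -3 0 0 0;0 0 -3.5 0 0 0;0 0 -3.5 0 0 0;0 0 -3 0 0 0;0 0 -1.5 0 0 0;0 0 -0.8 0 0 0;0 0 0 0 0 0;0 0 0 0 0 0")

```text
clock: 21.9
tool_pos: [0.6339, -0.2093, 0.0197]
tcp_rot: [0.001, 0.302, 0.953, -0.0]
force: [1.0, 1.2, -0.1]
width: 0.0848
grip_force: 0.0
```

Call:
jog_arm(plan="0 0 0 0 0 0;0 0 0 0 0 0;0 0 0 0 0 0;0 0 0 0 0 0;0 0 0 0 0 0;0 0 0 0 0 0;0 0 0 0 0 0;0 0 0 0 0 0", grip=2.6, grip_force=25)

```text
clock: 22.57
tool_pos: [0.6333, -0.2098, 0.0191]
tcp_rot: [0.0, 0.303, 0.953, -0.0]
force: [-2.2, -0.5, 5.8]
width: 0.0304
grip_force: 24.4
```

Call:
jog_arm(plan="0 0 0.5 0 0 0;0 0 1 0 0 0;0 0 1 0 0 0;0 0 0 0 0 0;0 0 0 0 0 0")

```text
clock: 22.98
tool_pos: [0.6335, -0.2098, 0.0444]
tcp_rot: [0.001, 0.303, 0.953, -0.0]
force: [-0.6, 0.6, -0.8]
width: 0.0309
grip_force: 24.8
```

Call:
jog_arm(plan="0 0 1.2 0 0 0;0 0 1.2 0 0 0;-1.2 1.6 0 0 0 0;-2 2.7 0 0 0 0;-2 2.7 0 0 0 0;-2 2.7 0 0 0 0;-2 2.7 0 0 0 0;-2 2.7 0 0 0 0")

```text
clock: 23.65
tool_pos: [0.5203, -0.0576, 0.0683]
tcp_rot: [0.001, 0.303, 0.953, 0.0]
force: [0.8, 0.4, -0.3]
width: 0.0304
grip_force: 24.8
```

Call:
jog_arm(plan="-2 2.7 0 0 0 0;-2 2.3 0 0 0 0;-1.1 1.4 0 0 0 0;-0.4 0.5 0 0 0 0;0 0 0 0 0 0;0 0 0 0 0 0")

```text
clock: 24.15
tool_pos: [0.4671, 0.01, 0.0679]
tcp_rot: [0.001, 0.302, 0.953, 0.0]
force: [0.8, 0.5, 0.9]
width: 0.0307
grip_force: 24.8
```

```bash
python3 w.py w8.png
```

```text
t 24.2 [0.4672 0.0098 0.0677] yaw_y 54.8 tilt [ 0.002 -0.    -1.   ] w 0.03025339432205645
```

View pics/w8.png

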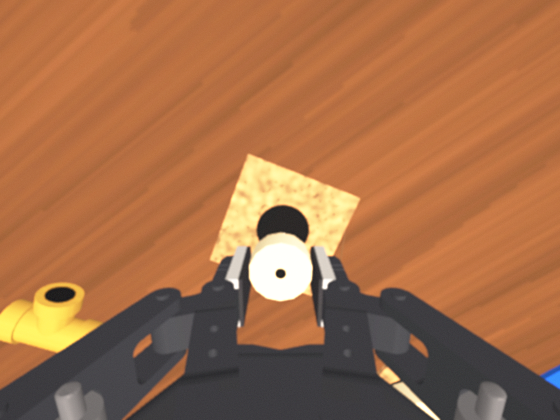

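The small disc (dot 280,273) is held level over the small circle (282,228); pad corners (359,199) and (212,260).

```bash
python3 -c "
from m import *
f=dict(np.load('/tmp/wrist.npz'));print(ray(f,[[280,273]],.0645).round(4),ray(f,[[359,199],[212,260]],.004).mean(0).round(4))"
```

```text
[[0.4678 0.0101 0.0645]] [0.4691 0.012  0.004 ]
```

Call:
jog_arm(plan="0 0 -1.5 0 0 0;0 0 -1.7 0 0 0;0 0 -0.8 0 0 0;0 0 0 0 0 0;0 0 0 0 0 0;0 0 0 0 0 0")

```text
clock: 24.7
tool_pos: [0.4666, 0.0101, 0.0278]
tcp_rot: [0.0, 0.303, 0.953, 0.0]
force: [0.1, 0.2, -0.2]
width: 0.0309
grip_force: 24.9
```

Call:
jog_arm(plan="0.1 0.1 -0.2 0 0 0;0 0 0 0 0 0;0 0 -0.1 0 0 0;0 0 0 0 0 0")

```text
clock: 25.03
tool_pos: [0.4671, 0.0115, 0.0244]
tcp_rot: [0.0, 0.303, 0.953, 0.0]
force: [-0.7, -0.1, -0.2]
width: 0.0308
grip_force: 24.9
```

Call:
jog_arm(plan="0 0 -0.1 0 0 0;0 0 0 0 0 0")

```text
clock: 25.2
tool_pos: [0.467, 0.0115, 0.0232]
tcp_rot: [-0.0, 0.303, 0.953, -0.0]
force: [0.3, 0.0, 0.7]
width: 0.0305
grip_force: 24.9
```

Call:
jog_arm(plan="0 0 -0.1 0 0 0;0 0 0 0 0 0")

```text
clock: 25.37
tool_pos: [0.4671, 0.0115, 0.0229]
tcp_rot: [0.0, 0.303, 0.953, -0.0]
force: [-4.7, 0.6, 14.3]
width: 0.0306
grip_force: 26.1
```

Seated; release, lift, and move aside toward the base for a clear top view.

Call:
jog_arm(plan="0 0 0.1 0 0 0;0 0 0 0 0 0;0 0 0 0 0 0;0 0 0 0 0 0;0 0 0 0 0 0;0 0 0 0 0 0;0 0 0 0 0 0;0 0 0 0 0 0", grip=8.5)

```text
clock: 26.03
tool_pos: [0.467, 0.0114, 0.0232]
tcp_rot: [-0.0, 0.303, 0.953, -0.0]
force: [-0.6, 0.5, -0.2]
width: 0.085
grip_force: 0.0
```

Call:
jog_arm(plan="0 0 1 0 0 0;0 0 3 0 0 0;0 0 4 0 0 0;0 0 4 0 0 0;0 0 4 0 0 0;-1 -3.5 2 0 0 0;-2 -3.5 0 0 0 0;-2 -3.5 0 0 0 0")

```text
clock: 26.7
tool_pos: [0.4169, -0.0945, 0.2053]
tcp_rot: [0.002, 0.302, 0.953, -0.0]
force: [0.9, -0.7, -0.5]
width: 0.085
grip_force: 0.0
```

Call:
jog_arm(plan="-1 -3.5 0 0 0 0;-1 -3.5 0 0 0 0;-1 -3.5 0 0 0 0;0 -3 0 0 0 0;0 -2 0 0 0 0;0 0 0 0 0 0;0 0 0 0 0 0;0 0 0 0 0 0")

```text
clock: 27.37
tool_pos: [0.3868, -0.2479, 0.2035]
tcp_rot: [-0.0, 0.303, 0.953, 0.0]
force: [-0.2, -0.1, -0.5]
width: 0.0853
grip_force: 0.0
```

```bash
python3 -c "
from m import *
f=grab('top');save(f,'t9.png')
for n,c,r,k,z in[('nut',(174,273),17,'pale',.03),('dl',(278,163),20,'pale',.024),('ds',(276,231),20,'pale',.02),('pl',(278,163),28,'cork',.004),('ps',(276,231),28,'cork',.004)]:
    try: print(n,*blob(f,c,r,k,z))
    except Exception as e: print(n,e)
print(env.get_obs()['clock'],env.get_obs()['tool_pos'])"
```

```text
nut [347.7 286.7] [347.2 285.9] [50.6 59.3] -89.8
dl [653.5   3.1] [653.2   3. ] [51.3 47.6] 0.3
ds [464.9   9.9] [466.   9.] [27.6 27.6] 0.4
pl [655.2   4.5] [655.3   4.3] [81. 82.] -69.9
ps [465.9   9.7] [466.1  10.1] [81.5 81.9] -57.0
27.4167 [ 0.38693808 -0.24767927  0.20348004]
```

View pics/t9.png

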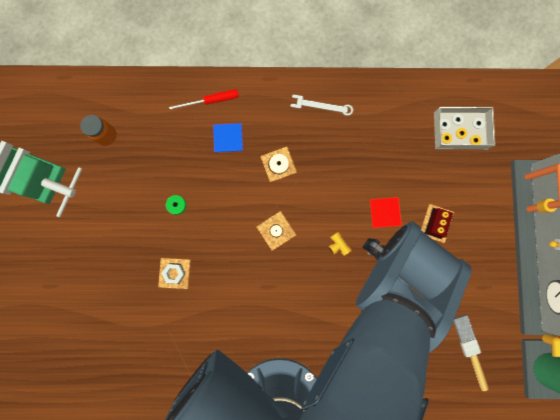

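All four parts are on their pads, each measured within 5 mm of its pad centre. The block is at (438,222), nut (173,273), large disc (278,163) and small disc (276,231). Handing in.

```bash
python3 -c "
from station import env
print(env.job_done())"
```

```text
the job is handed in; nothing more can be done
None
```

The block, nut and both discs are on their matching pads, each measured within about 5 mm of its pad's centre; the block and nut went first, and the job was handed in at about 27 s, with no verdict returned.

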